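# Swap tool batteries between holder and chargers

## Robot

A 6-joint arm with a two-finger parallel gripper is mounted at the origin on the work surface. World frame = base frame: x ahead of the robot, y to its left, z up, the work surface at z = 0. Lengths are in mm, angles in degrees, forces in N, time in s.
With the tool pointing down it reaches from about 300 to 850 mm from the base axis. Payload 4.2 kg.
Tool frame: the origin (TCP) lies midway between the tips of the shut fingers; the grasp point (between the pads) lies 19 mm behind it; z points along the fingers, y is the line along which they close (so a half turn about z gives the same grasp; the last joint's range is limited). The gripper opens to 91 mm and grips with 3 to 60 N. Pads are 32 mm wide; open, the fingers measure 118 mm over their backs; the gripper's body (76 mm by 178 mm) begins 60 mm behind the grasp point.
Start: joints at [75.115, 18.312, 89.639, -0, 72.044, -1.146], TCP at [136.569, 558.563, 213.976] pointing down, gripper open.
Joint ranges: [-177.97, 177.97], [-48.28, 115.42], [12.27, 149.76], [-77.06, 257.06], [2.81, 150.46], [-146.56, 146.56]. Speed limits (degrees/s): [147.25, 147.25, 180, 180, 180, 180].

## Interface

Orientations are given as [roll, pitch, yaw] about the fixed x, y, z axes, in that order (R = Rz(yaw) Ry(pitch) Rx(roll)).
In Python, from workcell import env gives the robot as it stands.
- The arm moves only by the shell command python3 -m jog 'ROWS' [FORCE]. ROWS is a JSON object of lists of equal length, an entry for each row: "jaw": the finger opening in mm, from 0 to 91.2; "slide": the shift along the tool's x, y, z in units of 30 mm (1.0 is 30 mm), a list of three; "spin": the turn about the tool's z in units of 8 degrees (1.0 is 8 degrees). In form: {"jaw": [jaw, ...], "slide": [[dx, dy, dz], ...], "spin": [spin, ...]}. A call has 1 to 10 rows; each row shifts and turns the commanded pose from where the row before left it, along the tool's axes as they then stand; what a row does not reach is not made up. A row lasts 1/10 s, in which the tool goes at most 50 mm and 8.59 degrees, less where a joint would pass 70% of its speed; a pose out of reach is approached as far as the arm can. A call is refused whole if a number of a shift passes 1 or a number of a turn 1, either way. A call with a gripper value outside its range is refused whole. The fingers move at their own pace and stop on an object; FORCE is the grip in N (left out, the last holds). Time passes only in rows, so rows that do not move let the fingers close. It gives the time, the measured TCP pose, the force, the opening and the grip force at its end, in the units of the state.
- env.state(): the state, without advancing time (a new reading comes with each control period).
- env.grab_frame(name): name is "scene" or "side" or "wrist"; returns the picture (400x640x3 uint8, red, green, blue); there is no depth.
- env.camera_model(name): a dict with "fx", "fy", "cx", "cy" (pixels), "camera_from_world" (4x4, takes a point from world to camera coordinates). Camera axes: x right, y up, looking along -z (the intrinsics and any distortion apply to the point x, -y, -z); pixel columns grow to the right and rows downward; lengths in mm; the calibration is good to about 2 mm. The wrist camera is an equidistant fisheye: a pixel r from the principal point sees the ray r / f radians off the axis. A picture is of the moment at which its call begins: read the wrist's pose just before it. camera_model takes no time and is no camera call; for the wrist camera it gives the pose at the moment of the call.
- env.job_done(): hands the job in; it is judged then, once.
The state is a dict: "time_s": time; "qpos": joint angles; "qvel": joint speeds; "effort": joint torques, N m; "ee_pos": TCP position; "ee_rot": TCP orientation; "force": force on the tool from outside, world axes, zero at the start; "torque": the same for the moment, N m; "gripper_width": finger opening in mm; "gripper_force": force on a finger pad.
Only numpy, scipy, OpenCV 4.12 (cv2) and the standard library are available. Lean on these libraries where they do the work, as an engineer would, in place of code of your own. Each camera call takes 0.05 s, during which the arm holds its last target. There are 200 camera calls.

## Task

Swap the cordless-tool batteries: take the flat pack out of the open holder and push it stalk-down into the free charger until it is fully home and its two side catches have sprung out and locked. Then pinch the two side catches of the charged pack in the other charger, draw that pack straight up out of its well, and finish holding it by the catches, upright and still, with the foot of its stalk at least 5 cm above the top of the charger. Leave the flat pack locked in its charger and do not disturb the drill, tape, pliers and parts tub on the desk.

Things in the scene. Friction and masses are not known exactly. Their poses are not given: they have to be found in the camera images.
- spent_pack: the flat 12 V tool battery, black plastic, 0.16 to 0.25 kg, standing stalk-down in the holder at the start. Origin: centre of the stalk's foot; z up the pack. Stalk 40 (x) x 36 (y) mm, 48 mm long, foot bevelled 1.5 mm; above it a wider head 58 (x) x 46 (y) x 34 mm, from z = 48 (shoulder) to 82 mm (top). Goes into a well either way round (half turn about z)
- spent_grip (a point): point midway between the flat pack's two sprung grey catch buttons, 66 mm above its origin. The buttons stand on the head's +y and -y faces, 26 mm wide (x), z = 54 to 78 mm; 58 mm over both when out, 48 mm when fully pinched. Under each, a tooth at the stalk's neck (z 30 to 41 mm, out to y = 22.5 mm) snaps under the charger's lip and draws in with the button
- charged_pack: the charged pack: same make, size, mass range, origin and axes as the flat one; at the start it stands locked in the well of the busy charger, and comes out only with both catches pinched
- charged_grip (a point): point midway between the charged pack's two catch buttons, 66 mm above its origin, as on the flat pack
- free_charger: grey charger with the empty well, fixed to the desk: 130 (x) x 84 (y) x 62 mm high, sloping front at -x. Origin: centre of the underside. Its well is centred 20 mm to +x of the origin. Which of three places on the desk holds this charger, the other charger or the holder is drawn at random
- busy_charger: the same charger, fixed to the desk, with the charged pack in its well at the start; same origin and axes
- free_well (a point): centre of the mouth of the free charger's well, on its flat top 62 mm above the desk; axes as the charger. Well 42.5 (x) x 38.5 (y) mm, 49 mm deep, mouth bevelled 3 mm; catch lips on its +y and -y sides, so the pack's y lies along the charger's y. Fully home, the shoulder rests on the top, the pack's origin 48 mm below this point. Catches not pinched cam in at about 10 N of push
- busy_well (a point): the same point on the busy charger
- holder: open plywood-coloured holder, fixed to the desk: 126 (x) x 52 (y) x 30 mm high, two plain pockets 44 x 40 mm without latches, centred 33 mm to +x and -x of the origin (centre of the underside), pocket floor 4 mm up. The flat pack stands in the +x pocket, its y along the holder's y; the other pocket is empty
- spent_catch_l (a joint): catch on the flat pack's +y side: 0 m sprung out, up to 0.005 m pressed in; spring 2.7 N when out, 5 N when fully in; it clears the charger's lip when pressed in more than about 0.003 to 0.004
- spent_catch_r (a joint): catch on the flat pack's -y side, likewise
- charged_catch_l (a joint): catch on the charged pack's +y side, likewise
- charged_catch_r (a joint): catch on the charged pack's -y side, likewise
- drill: bystander: cordless drill without its pack, green and black, lying on its side, about 175 x 150 x 54 mm, beyond the chargers; origin under the motor
- tape_roll: bystander: roll of beige tape lying flat, 84 mm across, 19 mm high
- pliers: bystander: pliers with dark red handles lying flat, 165 mm long, 14 mm high
- parts_tub: bystander: open clear plastic tub of small connectors, 110 x 80 x 45 mm
Not all that is in view belongs to the job. Leave any red look-alike of the spent_pack alone.

How it is judged (in metres and radians):
On the way, in this order (a step that is already met when the one before it is completed fails the run):
1. the flat pack is fully home in the free charger, both its catches sprung out and locked, and let go, while the charged pack is still in its own charger (z of spent_pack in the frame of free_well below -0.0455 m and horizontal distance between spent_pack and free_well below 0.004 m and angle between spent_pack's own z axis and vertical below 0.06 rad and value of joint each of spent_catch_l, spent_catch_r below 0.001 m and contact force between the fingers and spent_pack below 0.1 N and z of charged_pack in the frame of busy_well below -0.0455 m), for 0.2 s.
2. both catches of the charged pack are pinched in while it stands in its well (value of joint each of charged_catch_l, charged_catch_r above 0.003 m and z of charged_pack in the frame of busy_well below -0.043 m and contact force between the fingers and charged_pack above 1 N), for 0.1 s.
At the end, for the whole second after the job is handed in: Finishes holding: charged pack still in the fingers by both catches (in over 3 mm), upright within 0.2 rad, foot over 45 mm above the charger tops, touching no charger; flat pack home in the free charger (2.5 mm depth, 4 mm centre), catches out within 1 mm, untouched (height (world z) of charged_pack above 0.107 m and angle between charged_pack's own z axis and vertical below 0.2 rad and linear speed of charged_pack below 0.02 m/s and value of joint each of charged_catch_l, charged_catch_r above 0.003 m and contact force between the fingers and charged_pack above 1 N and contact force between charged_pack and busy_charger below 0.1 N and contact force between charged_pack and free_charger below 0.1 N and contact force between each of charged_pack, the fingers and spent_pack below 0.1 N and z of spent_pack in the frame of free_well below -0.0455 m and horizontal distance between spent_pack and free_well below 0.004 m and angle between spent_pack's own z axis and vertical below 0.06 rad and value of joint each of spent_catch_l, spent_catch_r below 0.001 m); the arm keeps its last pose, push and grip.
It fails at once if a bystander (drill, tape roll, pliers, parts tub) is pushed more than 20 mm (distance of any of drill, tape_roll, pliers, parts_tub from where it was at the start of the episode above 0.02 m).
It also fails if it takes over 59 s, if anything falls off the work surface, if the arm or the gripper's body presses on something with over 40 N, if the wrist force passes 120 N, or if a joint passes its speed limit or range.

## Working session

There is one attempt and no reset: what is moved stays moved. The work goes in short steps, Python scripts to look and compute and a shell command to move; the robot and the scene stay as the last step left them, time stands still between calls to the robot, and variables do not carry over. Pictures are saved under pics/ and viewed, at most 10 in all, crops included, and the job is handed in when it is done.

```bash
mkdir -p pics; python3 - <<'E'
from workcell import env
import cv2
for n in ["scene","side","wrist"]:
    m=env.camera_model(n); im=env.grab_frame(n); cv2.imwrite(f"pics/{n}0.png",im[:,:,::-1])
    print(n,{k:(v if k!="camera_from_world" else [[round(float(x),3) for x in r] for r in v]) for k,v in m.items()})
s=env.state();print(s)
E
```

```text
scene {'fx': 453.31047878756146, 'fy': 453.31047878756146, 'cx': 325.7961004541581, 'cy': 199.6079495817742, 'camera_from_world': [[0.338, 0.941, 0.008, -202.886], [-0.786, 0.277, 0.553, 415.722], [0.518, -0.193, 0.833, -1811.775], [0.0, 0.0, 0.0, 1.0]]}
side {'fx': 518.4354397623687, 'fy': 518.4354397623687, 'cx': 323.27134953605486, 'cy': 196.54715579476778, 'camera_from_world': [[0.908, -0.418, -0.014, -550.516], [0.333, 0.702, 0.629, -234.073], [-0.253, -0.576, 0.777, -1747.307], [0.0, 0.0, 0.0, 1.0]]}
wrist {'fx': 309.70691628693146, 'fy': 309.70691628693146, 'cx': 318.50240465327215, 'cy': 201.9701460860699, 'camera_from_world': [[0.238, 0.971, -0.001, -575.067], [-0.935, 0.229, -0.272, 30.87], [-0.264, 0.065, 0.962, -391.142], [0.0, 0.0, 0.0, 1.0]]}
{'time_s': 0.15, 'qpos': array([ 7.51138855e+01,  1.83437267e+01,  8.96913647e+01, -5.65895634e-04,
        7.20428247e+01, -1.14653509e+00]), 'qvel': array([-0.09191681, -0.19321616, -0.04638607,  0.04539107, -0.13431234,
       -0.11592132]), 'effort': array([-3.85508229e-04, -4.12772369e+01, -2.32153881e+01,  7.27543887e-02,
        4.33063530e-02, -1.02362642e-04]), 'ee_pos': array([136.47793555, 558.17496257, 213.30152198]), 'ee_rot': array([-1.79922089e+02, -1.02107563e-03,  1.66260595e+02]), 'force': array([ 1.27400949, -0.53361892,  0.37057286]), 'torque': array([-1.59498906e-02, -3.13229484e-05,  2.21737500e-02]), 'gripper_force': 0.0, 'gripper_width': 90.80673426157438}
```

View pics/scene0.png

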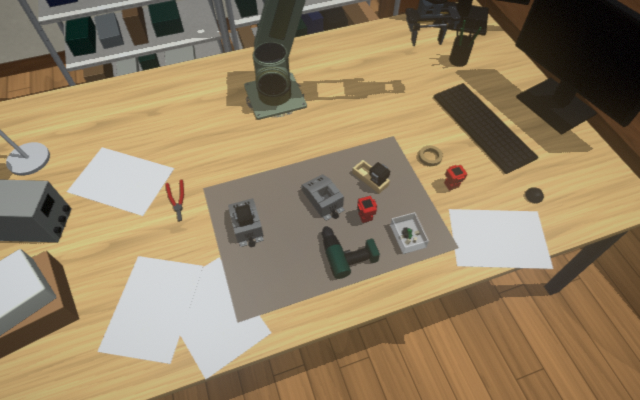

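View pics/side0.png

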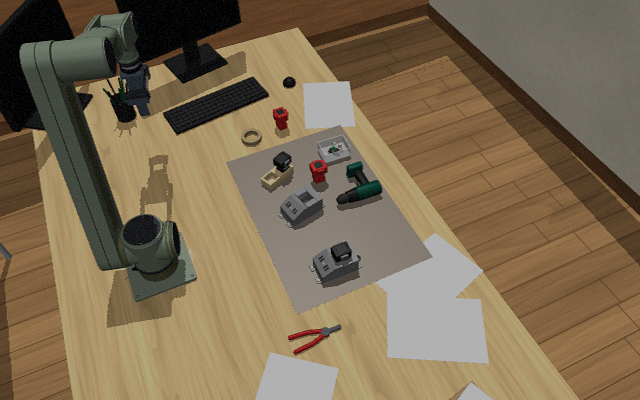

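Scene picture: the busy charger with its pack is at (245,218), the free charger at (323,195), and the holder with the black pack at (370,174), pack top about (379,171). The red look-alikes are at (367,208) and (456,177). Side picture: flat pack (283,160), free charger (302,205), busy pack (343,250). Next I triangulate roughly and enlarge.

```bash
cat > h.py <<'E'
import numpy as np, cv2
def ray(m,u,v,fish=False):
    T=np.array(m["camera_from_world"]);R=T[:3,:3];c=-R.T@T[:3,3]
    a=np.array([(u-m["cx"])/m["fx"],(v-m["cy"])/m["fy"]])
    if fish:
        r=np.linalg.norm(a); d=np.array([*(a/r*np.sin(r)),np.cos(r)]) if r>1e-9 else np.array([0,0,1.])
    else: d=np.array([*a,1.])
    return c,R.T@(d*[1,-1,-1])
def atz(m,u,v,z,fish=False):
    c,d=ray(m,u,v,fish); return c+d*(z-c[2])/d[2]
def proj(m,P,fish=False):
    T=np.array(m["camera_from_world"]);p=(T[:3,:3]@np.asarray(P,float).T).T+T[:3,3];p=p*[1,-1,-1]
    if fish:
        rr=np.linalg.norm(p[:,:2],axis=1);th=np.arctan2(rr,p[:,2]);q=p[:,:2]/rr[:,None]*th[:,None]
    else: q=p[:,:2]/p[:,2:]
    return q*[m["fx"],m["fy"]]+[m["cx"],m["cy"]]
E
python3 - <<'E'
from workcell import env
from h import *
S=env.camera_model("scene");D=env.camera_model("side")
for n,a,b,z in [("flat",(379,171),(283,158),95),("busy",(243,213),(343,250),96),("freewell",(329,200),(308,202),62)]:
    print(n,atz(S,*a,z),atz(D,*b,z))
a=cv2.imread("pics/scene0.png")[155:250,220:400];b=cv2.imread("pics/side0.png")[145:285,255:365]
cv2.imwrite("pics/crop1.png",cv2.resize(a,None,fx=4.4,fy=4.4,interpolation=cv2.INTER_CUBIC))
E
```

```text
flat [548.09052429 203.73625144  95.        ] [534.45580282 198.08169846  95.        ]
busy [ 558.61308519 -255.88186198   96.        ] [ 557.00907641 -261.31082954   96.        ]
freewell [580.45030855  17.86801678  62.        ] [544.0627633   -7.95716142  62.        ]
```

View pics/crop1.png

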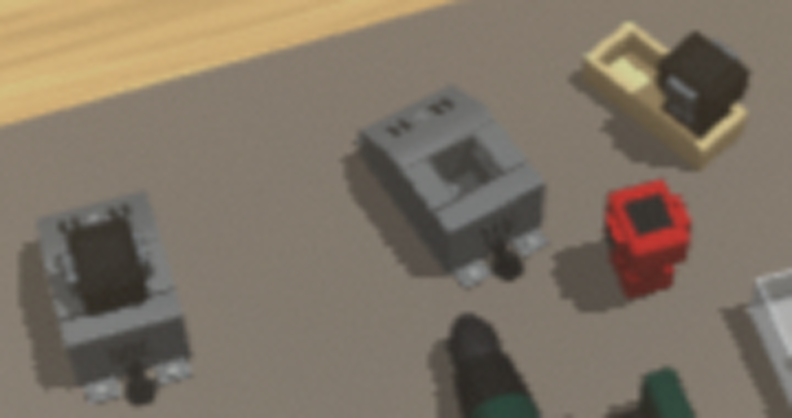

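The crop shows the chargers' sloping fronts facing the robot. The free well is at crop (465,163), the holder corners at (590,60), (630,28), (700,165) and (745,118), and the flat pack sits in the far pocket. I'll work out yaws.

```bash
python3 - <<'E'
from workcell import env
from h import *
S=env.camera_model("scene")
f=lambda u,v,z:atz(S,220+(u+.5)/4.4-.5,155+(v+.5)/4.4-.5,z)[:2].round(0)
print("holder",[f(*p,30) for p in [(590,60),(630,28),(700,165),(745,118)]])
print("free well",f(465,163,62),"rear edge",f(440,228,62),f(545,180,62), "front low",f(362,133,40),f(455,87,40))
print("busy rear edge",f(72,342,62),f(180,318,62),"front",f(40,215,40),f(148,195,40))
print("flat top",f(702,70,82),"busy top",f(107,262,96))
T=np.array(env.camera_model("wrist")["camera_from_world"]);print(-T[:3,:3].T@T[:3,3])
E
```

```text
holder [array([465., 152.]), array([446., 194.]), array([586., 194.]), array([557., 244.])]
free well [546.  18.] rear edge [594. -19.] [580.  68.] front low [479. -42.] [462.  40.]
busy rear edge [ 597. -293.] [ 604. -217.] front [ 471. -290.] [ 480. -210.]
flat top [538. 210.] busy top [ 564. -254.]
[ 62.70631605 577.05877731 384.50307382]
```

```bash
python3 -m jog '{"jaw":[91,91,91,91,91,91,91,91,91,91],"slide":[[-1,-0.6,0],[-1,-0.6,0],[-1,-0.6,0],[-1,-0.6,0],[-1,-0.6,0],[-1,-0.6,0],[-1,-0.6,0],[-1,-0.6,0],[-1,-0.6,0],[-1,-0.6,0]],"spin":[0,0,0,0,0,0,0,0,0,0]}' && python3 -m jog '{"jaw":[91,91,91,91,91,91,91,91,91,91],"slide":[[-1,-0.6,0],[-1,-0.6,0],[-1,-0.6,0],[-1,-0.6,0],[-1,-0.6,0],[-0.9,-0.5,0],[0,0,0],[0,0,0],[0,0,0],[0,0,0]],"spin":[0,0,0,0,0,-0.5,-1,-1,-1,-1]}'
python3 - <<'E'
from workcell import env
from h import *
s=env.state();print(s["ee_pos"],s["ee_rot"],s["time_s"],s["qpos"],s["qvel"].round(1))
import json
m=env.camera_model("wrist");im=env.grab_frame("wrist");cv2.imwrite("pics/w1.png",im[:,:,::-1])
np.savez("w1.npz",T=np.array(m["camera_from_world"]))
E
```

```text
time_s: 1.15
ee_pos: [386.0, 311.2, 213.8]
ee_rot: [-180.0, -0.0, 166.3]
force: [0.0, 0.2, 0.3]
gripper_width: 91.0
gripper_force: 0.0
time_s: 2.15
ee_pos: [532.1, 168.2, 213.5]
ee_rot: [180.0, -0.0, -157.4]
force: [0.3, -0.9, 0.2]
gripper_width: 91.0
gripper_force: 0.0
[532.08360003 168.18504174 213.53556808] [ 1.79989766e+02 -4.91896662e-02 -1.57430555e+02] 2.15 [ 1.63573382e+01  1.68253302e+01  9.18751508e+01  5.12019753e-03
  7.13495273e+01 -9.62137422e+01] [  0.3  -0.    0.1  -0.1  -0.1 -79.2]
```

View pics/w1.png

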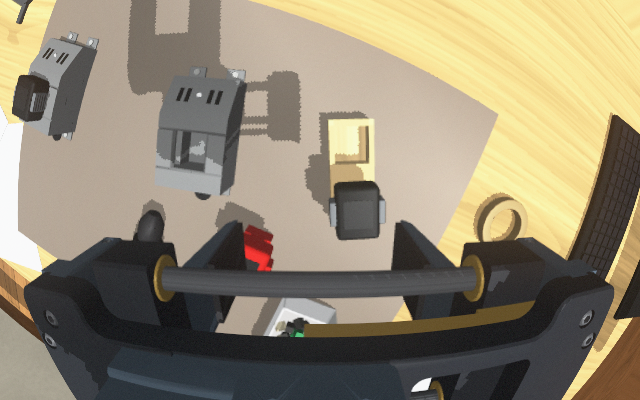

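The wrist picture shows the flat pack's head at about (357,210) in the holder's far pocket, the free charger with its well at about (190,150), and the busy charger at (55,85). I'll enlarge it to read corners.

```bash
python3 - <<'E'
import cv2
a=cv2.imread("pics/w1.png")[60:245,150:400]
cv2.imwrite("pics/crop2.png",cv2.resize(a,None,fx=3.2,fy=3.2,interpolation=cv2.INTER_CUBIC))
E
```

```text
(no output)
```

View pics/crop2.png

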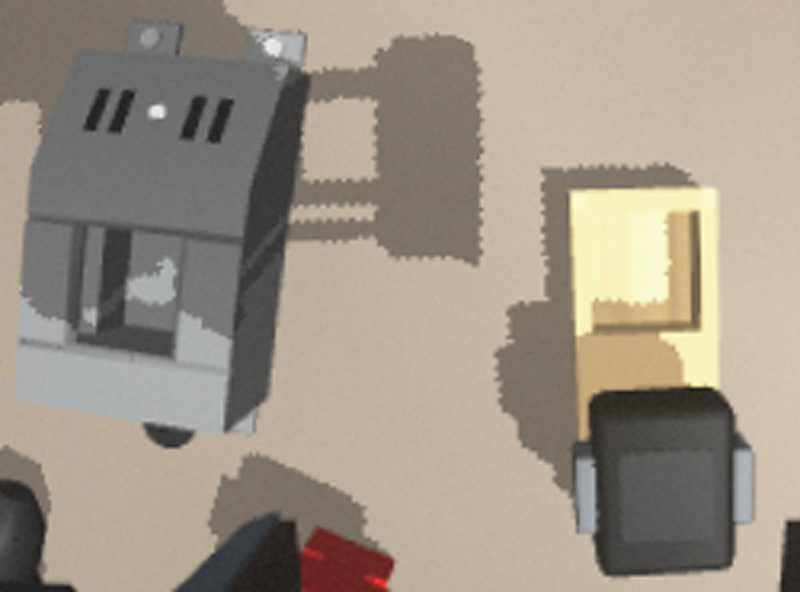

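```bash
cat > fit.py <<'E'
from h import *
from scipy.optimize import least_squares
from workcell import env
def fit(m,L,uv,x0,z0):
    L=np.array(L,float);uv=np.array(uv,float)
    def P(p):
        c,s=np.cos(p[2]),np.sin(p[2]);return np.c_[p[0]+c*L[:,0]-s*L[:,1],p[1]+s*L[:,0]+c*L[:,1],z0+L[:,2]]
    r=least_squares(lambda p:(proj(m,P(p),True)-uv).ravel(),x0,loss="soft_l1")
    print(r.x[:2].round(1),np.degrees(r.x[2]).round(2),"res",(proj(m,P(r.x),True)-uv).round(1).tolist());return r.x
E
python3 - <<'E'
from fit import *
m=env.camera_model("wrist");m["camera_from_world"]=np.load("w1.npz")["T"]
c=lambda a:[(150+(u+.5)/3.2-.5,60+(v+.5)/3.2-.5) for u,v in a]
p=fit(m,[(29,-23,82),(29,23,82),(0,0,82),(13,-29,60),(-13,-29,60),(13,29,78),(-13,29,78)],c([(600,574),(735,570),(666,482),(578,533),(574,444),(752,522),(752,447)]),[540,205,.39],4)
p=fit(m,[(65,-42,62),(65,42,62),(44.2,-22.2,62),(44.2,22.2,62),(-4.2,-22.2,62),(-4.2,22.2,62)],c([(15,402),(225,432),(72,345),(176,357),(75,223),(186,234)]),[530,10,.15],0)
print("well",p[:2]+20*np.array([np.cos(p[2]),np.sin(p[2])]))
p=fit(m,[(-63,-26,30),(-63,26,30),(-55,20,30),(-11,20,30),(-11,-20,30)],c([(570,190),(718,187),(699,211),(698,328),(592,330)]),[500,190,.39],0)
print("pack in pocket",p[:2]+33*np.array([np.cos(p[2]),np.sin(p[2])]))
s=env.state();print(s["ee_pos"],s["ee_rot"])
E
```

```text
[535.9 213.7] 26.39 res [[-0.3, 2.5], [0.8, 0.6], [0.2, 3.5], [-0.7, -5.6], [-0.8, -0.6], [0.4, -0.3], [0.3, -0.6]]
[527.4  13.6] 13.9 res [[0.6, -0.3], [0.2, 0.2], [-2.4, 2.2], [0.2, 3.2], [-0.7, -1.9], [0.6, -1.9]]
well [546.80128497  18.44049054]
[506.4 199.5] 24.01 res [[0.2, -0.6], [-0.6, 0.0], [0.2, -0.6], [0.6, 0.6], [-0.5, 0.6]]
pack in pocket [536.5618699  212.90368112]
[532.10851279 168.24950096 213.57548495] [ 1.79996078e+02 -3.88009038e-02 -1.57213021e+02]
```

```bash
python3 -m jog '{"jaw":[78,78,78,78,78,78,78,78,78],"slide":[[0,0,0],[-0.35,0.67,0],[-0.35,0.67,0],[0,0,0.8],[0,0,1],[0,0,1],[0,0,1],[0,0,0.7],[0,0,0]],"spin":[-0.2,0,0,0,0,0,0,0,0]}' 30; python3 - <<'E'
from fit import *
S=env.camera_model("scene");D=env.camera_model("side")
for z in (0,40,80): print(z,atz(S,367,208,z),atz(D,318,172,z))
E
```

```text
time_s: 3.1
ee_pos: [532.8, 212.9, 75.9]
ee_rot: [180.0, -0.4, -156.2]
force: [-1.1, -0.2, 0.1]
gripper_width: 78.1
gripper_force: 0.0
0 [614.7956793  141.94523663   0.        ] [656.05341593 156.96694039   0.        ]
40 [637.23533028 128.97268278  40.        ] [642.15369652 124.12387367  40.        ]
80 [659.67498126 116.00012893  80.        ] [628.25397711  91.28080694  80.        ]
```

```bash
python3 -m jog '{"jaw":[78,78,78,40,40,40,40,40,40],"slide":[[-0.1,-0.03,0.3],[0,0,0.37],[0,0,0],[0,0,0],[0,0,0],[0,0,0],[0,0,0],[0,0,0],[0,0,0]],"spin":[-0.1,0,0,0,0,0,0,0,0]}' 30
```

```text
time_s: 4.0
ee_pos: [538.7, 214.4, 59.8]
ee_rot: [180.0, 0.1, -155.3]
force: [-1.5, 0.7, 6.0]
gripper_width: 46.2
gripper_force: 30.0
```

```bash
python3 -m jog '{"jaw":[40,40],"slide":[[0,0,0],[0,0,0]],"spin":[0,0]}' 30
python3 - <<'E'
from fit import *
im=env.grab_frame("wrist");a=im[60:330,180:480,::-1]
cv2.imwrite("pics/g1.png",cv2.resize(a,None,fx=2.2,fy=2.2,interpolation=cv2.INTER_CUBIC))
E
```

```text
time_s: 4.2
ee_pos: [538.8, 214.4, 59.7]
ee_rot: [180.0, 0.1, -155.3]
force: [-0.8, 1.0, 6.0]
gripper_width: 46.2
gripper_force: 30.0
```

View pics/g1.png

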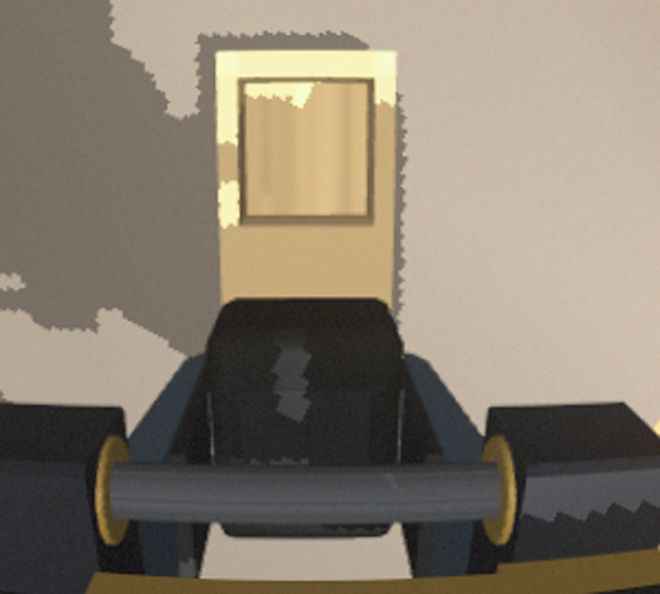

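The pack is held between the fingers with the pads on the catches. Its near edge is at crop row 298 (columns 225 to 385) and its far edge at row 536. I'll compute its offset along tool x and lift.

```bash
python3 - <<'E'
from fit import *
m=env.camera_model("wrist");s=env.state();t=s["ee_pos"];y=np.radians(s["ee_rot"][2])
X=np.array([np.cos(y),np.sin(y)]);Y=np.array([np.sin(y),-np.cos(y)])
for n,u,v,zl in [("far",222,536,86),("far",390,536,86),("nearTop",235,298,86),("nearBot",235,298,52),("nearTop?",215,340,86)]:
    p=atz(m,180+(u+.5)/2.2-.5,60+(v+.5)/2.2-.5,zl,True)[:2]-t[:2];print(n,(p@X).round(1),(p@Y).round(1))
E
python3 -m jog '{"jaw":[40,40,40,40],"slide":[[0,0,-1],[0,0,-1],[0,0,-1],[0,0,0]],"spin":[0,0,0,0]}'
```

```text
far -24.2 -21.2
far -24.2 21.7
nearTop 38.4 -15.3
nearBot 29.6 -19.0
nearTop? 28.7 -20.2
time_s: 4.65
ee_pos: [540.6, 214.9, 152.5]
ee_rot: [-180.0, 0.5, -155.3]
force: [0.3, -0.2, -2.0]
gripper_width: 46.2
gripper_force: 30.0
```

```bash
python3 -m jog '{"jaw":[40,40,40,40,40,40,40,40],"slide":[[0,0,0],[0,0,0],[0.14,-0.87,0],[0.14,-0.87,0],[0.14,-0.87,0],[0.14,-0.87,0],[0,0,0],[0,0,0]],"spin":[0.8,0.8,0,0,0,0,0,0]}'
python3 - <<'E'
from fit import *
m=env.camera_model("wrist");im=env.grab_frame("wrist");cv2.imwrite("pics/w2.png",im[:,:,::-1])
np.savez("w2.npz",T=np.array(m["camera_from_world"]))
uv=proj(m,[(547,18,62)],True)[0];print(uv)
u,v=int(uv[0]),int(uv[1]);u0=max(u-110,0);v0=max(v-85,0);print(u0,v0)
cv2.imwrite("pics/crop3.png",cv2.resize(im[v0:v0+185,u0:u0+250,::-1],None,fx=3.2,fy=3.2,interpolation=cv2.INTER_CUBIC))
E
```

```text
time_s: 5.45
ee_pos: [542.5, 108.1, 147.4]
ee_rot: [180.0, -0.1, -168.2]
force: [1.0, -0.1, -1.0]
gripper_width: 45.8
gripper_force: 30.0
[217.17873236 190.74918517]
107 105
```

View pics/crop3.png

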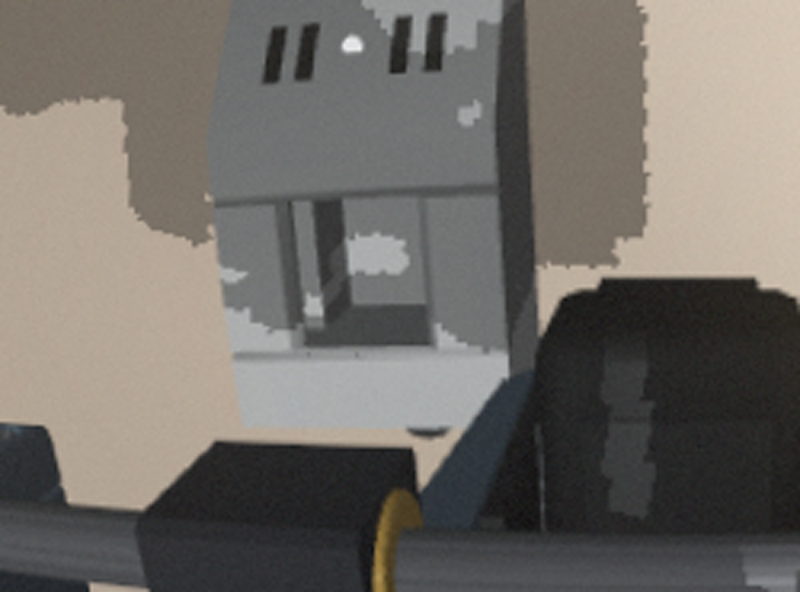

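The crop shows the free well clearly: near seam (215,202)–(497,188), far seam (232,353)–(507,350), rear-left corner (241,426), side walls at columns about 280–300 on the left and about 425 on the right.

```bash
python3 - <<'E'
from fit import *
m=env.camera_model("wrist");m["camera_from_world"]=np.load("w2.npz")["T"]
W=lambda u,v:atz(m,107+(u+.5)/3.2-.5,105+(v+.5)/3.2-.5,62,True)[:2]
pts={"nl":(215,202),"nr":(497,188),"fl":(232,353),"fr":(507,350),"rl":(241,426),"rm":(466,429),"wnl":(279,199),"wfl":(293,350),"wnr":(421,193),"wfr":(435,349)}
q={k:W(*v) for k,v in pts.items()}
def ang(a,b): d=q[b]-q[a];return np.degrees(np.arctan2(d[1],d[0])).round(1)
print("y dirs-90",ang("nl","nr")-90,ang("fl","fr")-90,ang("rl","rm")-90,"x dirs",ang("nl","rl"),ang("nr","fr"),ang("wnl","wfl"),ang("wnr","wfr"))
for yaw in (10,11,12):
    y=np.radians(yaw);X=np.array([np.cos(y),np.sin(y)]);Y=np.array([-np.sin(y),np.cos(y)])
    o=np.array([547,18.]);print(yaw,{k:((v-o)@X,(v-o)@Y) and [round(float((v-o)@X),1),round(float((v-o)@Y),1)] for k,v in q.items()})
E
```

```text
y dirs-90 13.0 12.799999999999997 12.5 x dirs 11.5 12.8 11.6 13.4
10 {'nl': [-20.5, -41.7], 'nr': [-24.8, 41.0], 'fl': [24.2, -40.2], 'fr': [20.0, 43.2], 'rl': [47.2, -39.9], 'rm': [44.1, 30.7], 'wnl': [-21.3, -21.4], 'wfl': [22.4, -20.2], 'wnr': [-23.2, 20.2], 'wfr': [20.5, 22.7]}
11 {'nl': [-21.2, -41.4], 'nr': [-24.1, 41.5], 'fl': [23.4, -40.6], 'fr': [20.8, 42.8], 'rl': [46.5, -40.8], 'rm': [44.6, 29.9], 'wnl': [-21.7, -21.0], 'wfl': [22.1, -20.5], 'wnr': [-22.8, 20.6], 'wfr': [20.9, 22.4]}
12 {'nl': [-22.0, -41.0], 'nr': [-23.3, 41.9], 'fl': [22.7, -41.0], 'fr': [21.5, 42.5], 'rl': [45.8, -41.6], 'rm': [45.1, 29.1], 'wnl': [-22.1, -20.6], 'wfl': [21.7, -20.9], 'wnr': [-22.5, 21.0], 'wfr': [21.2, 22.0]}
```

```bash
python3 -m jog '{"jaw":[40,40,40,40,40,40,40],"slide":[[0,0,0],[0.14,-0.98,0],[0.14,-0.98,0],[0.14,-0.98,0],[0,0,0],[0,0,0],[0,0,0]],"spin":[-0.1,0,0,0,0,0,0]}'
```

```text
time_s: 6.2
ee_pos: [550.3, 20.7, 148.7]
ee_rot: [180.0, -0.0, -167.3]
force: [0.3, -0.2, -2.4]
gripper_width: 45.9
gripper_force: 30.0
```

```bash
python3 -m jog '{"jaw":[40,40,40,40,40,40],"slide":[[0.04,-0.045,0.4],[0,0,0.4],[0,0,0],[0,0,0],[0,0,0],[0,0,0]],"spin":[0,0,0,0,0,0]}'
```

```text
time_s: 6.8
ee_pos: [549.8, 18.1, 125.2]
ee_rot: [-180.0, 0.1, -167.3]
force: [0.5, -0.3, -1.7]
gripper_width: 45.9
gripper_force: 30.0
```

```bash
python3 -m jog '{"jaw":[40,40,40,40,40,40],"slide":[[0,0.03,0.2],[0,0,0.2],[0,0,0.2],[0,0,0.2],[0,0,0],[0,0,0]],"spin":[0,0,0,0,0,0]}'
```

```text
time_s: 7.4
ee_pos: [549.2, 18.9, 100.6]
ee_rot: [180.0, -0.0, -167.3]
force: [1.3, -0.2, -1.7]
gripper_width: 45.9
gripper_force: 30.0
```

```bash
python3 -m jog '{"jaw":[40,40,40,40,40,40,40],"slide":[[0,0,0.2],[0,0,0.2],[0,0,0.2],[0,0,0.2],[0,0,0.1],[0,0,0],[0,0,0]],"spin":[0,0,0,0,0,0,0]}'
```

```text
time_s: 8.1
ee_pos: [549.4, 19.0, 73.8]
ee_rot: [180.0, 0.0, -167.3]
force: [0.4, -0.7, -2.2]
gripper_width: 45.9
gripper_force: 30.0
```

```bash
python3 -m jog '{"jaw":[40,40,40,40,40],"slide":[[0,0,0.1],[0,0,0.08],[0,0,0.06],[0,0,0],[0,0,0]],"spin":[0,0,0,0,0]}'
```

```text
time_s: 8.6
ee_pos: [549.8, 19.0, 69.6]
ee_rot: [-180.0, 0.1, -167.3]
force: [-4.4, 0.5, 17.5]
gripper_width: 45.8
gripper_force: 30.1
```

```bash
python3 -m jog '{"jaw":[80,80,80,80,80,80,80],"slide":[[0,0,0],[0,0,0],[0,0,0],[0,0,0],[0,0,0],[0,0,0],[0,0,0]],"spin":[0,0,0,0,0,0,0]}'; python3 - <<'E'
from fit import *
im=env.grab_frame("wrist");cv2.imwrite("pics/r1.png",cv2.resize(im[60:330,160:480,::-1],None,fx=2.2,fy=2.2,interpolation=cv2.INTER_CUBIC))
E
```

```text
time_s: 9.3
ee_pos: [549.2, 18.9, 66.5]
ee_rot: [180.0, -0.0, -167.3]
force: [-0.0, -0.1, -0.4]
gripper_width: 79.9
gripper_force: 0.0
```

View pics/r1.png

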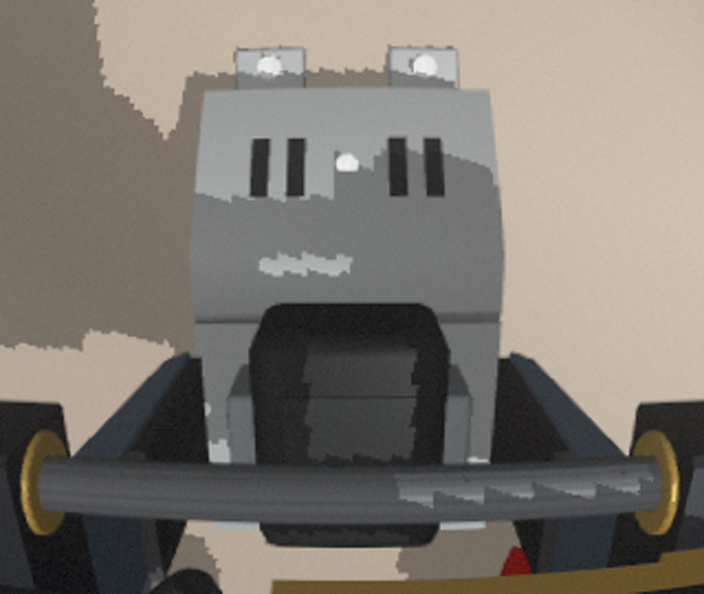

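The flat pack is in the well with both grey buttons out (crop columns 230–248 and 448–470). I'll check its depth by pressing lightly on its top with shut fingers, which should read z≈96.

```bash
python3 -m jog '{"jaw":[80,80,0,0,0,0,0,0,0,0],"slide":[[0,0,-0.9],[0,0,-0.9],[0,0,0],[0,0,0],[0,0,0],[0,0,0],[0,0,0],[0,0,0.3],[0,0,0.2],[0,0,0]],"spin":[0,0,0,0,0,0,0,0,0,0]}' && python3 -m jog '{"jaw":[0,0,0,0],"slide":[[0,0,0.1],[0,0,0.1],[0,0,0.05],[0,0,0]],"spin":[0,0,0,0]}'
```

```text
time_s: 10.35
ee_pos: [548.2, 18.9, 104.1]
ee_rot: [180.0, -0.2, -167.3]
force: [0.6, 0.9, -0.6]
gripper_width: 18.4
gripper_force: 0.0
time_s: 10.75
ee_pos: [549.2, 18.9, 98.0]
ee_rot: [180.0, -0.0, -167.3]
force: [-0.1, 0.4, -0.6]
gripper_width: 0.8
gripper_force: 0.0
```

```bash
python3 -m jog '{"jaw":[0,0,0,0,0],"slide":[[0,0,0.05],[0,0,0.05],[0,0,0.05],[0,0,0.05],[0,0,0]],"spin":[0,0,0,0,0]}'
```

```text
time_s: 11.25
ee_pos: [549.6, 18.9, 96.2]
ee_rot: [-180.0, 0.1, -167.3]
force: [-8.0, -0.8, 23.2]
gripper_width: 0.7
gripper_force: 11.9
```

```bash
python3 -m jog '{"jaw":[0,0,0,0,78,78,78,78],"slide":[[0,0,-0.5],[0,0,-1],[0,0,-1],[0,0,-1],[0,0,0],[0,0,0],[0,0,0],[0,0,0]],"spin":[0,0,0,0,0.75,0.75,0.7,0]}' && python3 -m jog '{"jaw":[78,78,78,78,78,78,78,78,78,78],"slide":[[-0.11,-0.91,0],[-0.11,-0.91,0],[-0.11,-0.91,0],[-0.11,-0.91,0],[-0.11,-0.91,0],[-0.11,-0.91,0],[-0.11,-0.91,0],[-0.11,-0.91,0],[-0.11,-0.91,0],[-0.11,-0.91,0]],"spin":[0,0,0,0,0,0,0,0,0,0]}' && python3 -m jog '{"jaw":[78,78,78],"slide":[[0,0,0],[0,0,0],[0,0,0]],"spin":[0,0,0]}'
python3 - <<'E'
from fit import *
m=env.camera_model("wrist");im=env.grab_frame("wrist");cv2.imwrite("pics/w3.png",im[:,:,::-1])
np.savez("w3.npz",T=np.array(m["camera_from_world"]))
uv=proj(m,[(561,-257,96)],True)[0];print(uv)
u0,v0=int(uv[0])-110,int(uv[1])-120;print(u0,v0)
cv2.imwrite("pics/crop4.png",cv2.resize(im[v0:v0+185,u0:u0+250,::-1],None,fx=3.2,fy=3.2,interpolation=cv2.INTER_CUBIC))
E
```

```text
time_s: 12.05
ee_pos: [549.2, 18.9, 197.2]
ee_rot: [180.0, 0.0, 175.1]
force: [0.3, -0.9, -0.1]
gripper_width: 29.4
gripper_force: 0.0
time_s: 13.05
ee_pos: [558.6, -257.0, 197.0]
ee_rot: [180.0, -0.0, 175.2]
force: [-0.2, -0.6, -0.3]
gripper_width: 78.4
gripper_force: 0.0
time_s: 13.35
ee_pos: [558.5, -255.1, 197.0]
ee_rot: [180.0, -0.0, 175.1]
force: [-1.2, 0.3, -0.8]
gripper_width: 78.2
gripper_force: 0.0
[315.83307633 203.95125103]
205 83
```

View pics/crop4.png

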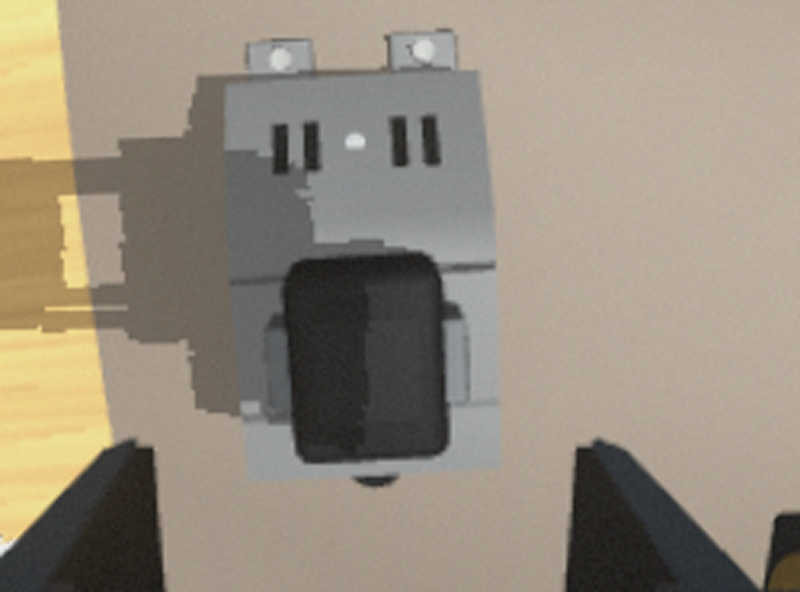

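The crop shows the busy charger: near seam (230,283)–(495,266), rear corners (247,480) and (500,467), far seam ends (241,416) and (499,401). The pack head runs from (290,260) to (447,462).

```bash
python3 - <<'E'
from fit import *
m=env.camera_model("wrist");m["camera_from_world"]=np.load("w3.npz")["T"]
c=lambda a:[(205+(u+.5)/3.2-.5,83+(v+.5)/3.2-.5) for u,v in a]
L=[(-22.4,-42,62),(-22.4,42,62),(45,-42,62),(45,42,62),(22.2,-42,62),(22.2,42,62)]
w=fit(m,L,c([(230,283),(495,266),(247,480),(500,467),(241,416),(499,401)]),[560,-257,-.08],0)
fit(m,[(29,-21,82),(29,21,82)],c([(303,463),(442,457)]),[560,-257,-.08],14)
s=env.state();print(s["ee_pos"],s["ee_rot"]);d=w[:2]-s["ee_pos"][:2];y=w[2]+np.pi
print("tool dx,dy",d@[np.cos(y),np.sin(y)],d@[np.sin(y),-np.cos(y)])
E
```

```text
[ 556.  -253.5] -1.57 res [[-0.4, -0.6], [0.1, -0.1], [0.2, 0.4], [0.0, 0.1], [0.1, 0.0], [-0.0, 0.2]]
[ 554.3 -252.9] -2.33 res [[-0.7, 0.0], [0.7, -0.0]]
[ 558.61644609 -254.90380091  197.08927485] [ 1.79968761e+02 -1.37778078e-02  1.75152072e+02]
tool dx,dy 2.6896430525317183 1.2822265774767523
```

```bash
python3 -m jog '{"jaw":[78,78,78,78,78,78,78],"slide":[[0,0,0],[0.09,0.04,1],[0,0,1],[0,0,1],[0,0,0],[0,0,0],[0,0,0]],"spin":[-0.41,0,0,0,0,0,0]}'
```

```text
time_s: 14.1
ee_pos: [557.3, -254.8, 109.1]
ee_rot: [-179.9, 0.2, 178.4]
force: [0.1, 0.6, 0.8]
gripper_width: 78.1
gripper_force: 0.0
```

```bash
python3 -m jog '{"jaw":[78,78,78,78,78],"slide":[[0.04,0.04,0.65],[0,0,0.7],[0,0,0],[0,0,0],[0,0,0]],"spin":[0,0,0,0,0]}' && python3 -m jog '{"jaw":[40,40,40,40,40,40,40,40],"slide":[[0,0,0],[0,0,0],[0,0,0],[0,0,0],[0,0,0],[0,0,0],[0,0,0],[0,0,0]],"spin":[0,0,0,0,0,0,0,0]}' 30
```

```text
time_s: 14.6
ee_pos: [556.1, -253.9, 68.5]
ee_rot: [-179.9, 0.2, 178.3]
force: [1.1, 0.4, -0.3]
gripper_width: 78.3
gripper_force: 0.0
time_s: 15.4
ee_pos: [555.2, -253.9, 67.5]
ee_rot: [-179.9, 0.1, 178.4]
force: [-0.4, -0.8, 4.9]
gripper_width: 45.7
gripper_force: 30.0
```

```bash
python3 -m jog '{"jaw":[40,40,40,40,40,40,40,40],"slide":[[0,0,0],[0,0,-0.2],[0,0,-0.3],[0,0,-0.3],[0,0,-0.3],[0,0,-0.3],[0,0,0],[0,0,0]],"spin":[0,0,0,0,0,0,0,0]}'
```

```text
time_s: 16.2
ee_pos: [554.8, -253.4, 108.9]
ee_rot: [-180.0, 0.0, 178.3]
force: [-0.6, -0.9, -2.8]
gripper_width: 45.8
gripper_force: 30.0
```

```bash
python3 -m jog '{"jaw":[40,40,40,40,40,40,40,40,40,40],"slide":[[0,0,-0.5],[0,0,-0.6],[0,0,-0.6],[0,0,-0.6],[0,0,-0.4],[0,0,-0.2],[0,0,0],[0,0,0],[0,0,0],[0,0,0]],"spin":[0,0,0,0,0,0,0,0,0,0]}'
python3 - <<'E'
from fit import *
a=env.grab_frame("scene");b=env.grab_frame("side")
a=cv2.resize(a[140:260,200:420,::-1],None,fx=2.4,fy=2.4);b=cv2.resize(b[130:290,240:400,::-1],None,fx=1.8,fy=1.8)
b=cv2.copyMakeBorder(b[:288],0,0,0,a.shape[1]-b.shape[1],cv2.BORDER_CONSTANT)
cv2.imwrite("pics/end.png",np.vstack([a,b]))
E
```

```text
time_s: 17.2
ee_pos: [554.5, -253.2, 194.8]
ee_rot: [180.0, -0.1, 178.3]
force: [-0.3, 0.8, -1.1]
gripper_width: 46.0
gripper_force: 30.0
```

View pics/end.png

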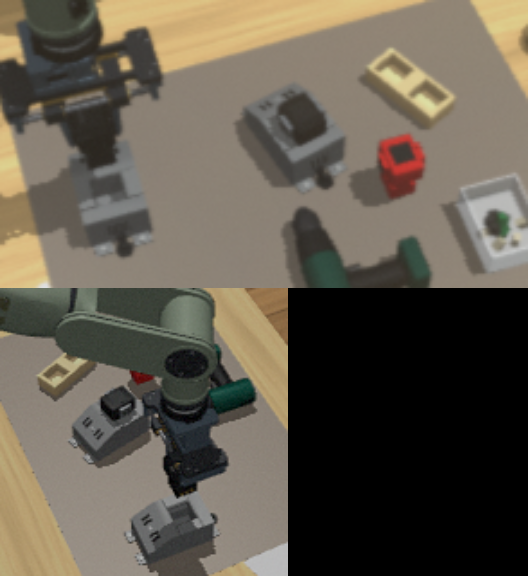

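The flat pack sits in the free charger (upper crop, 300,115). The charged pack is held above its empty well (well at 105,185) and nothing else has moved, so I hand in.

```bash
python3 -c "
from workcell import env
print(env.job_done())"
```

```text
the job is handed in; nothing more can be done
None
```

The job is handed in: the flat pack is fully home in the free charger with its catches out, and the charged pack is held by its catches about 7 cm above its charger. No verdict came back.

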